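Wedge a drawer front tight in the holding jack

TASK

The drawer front stands loose in the wooden holding jack: take the wedge out of its holder, set it upright in the pocket beside the drawer front, sloping face to the sloping jaw, and let go of it. Then tap it down with the tamper, not with the hand, in two or more separate taps, until its head is down on the jaws and the drawer front is clamped tight. Finally stand the tamper upright on the counter, let go, and leave everything else where it was.

Things in the scene. Friction and masses are not known exactly. Their poses are not given: they have to be found in the camera images.
- jack: Wooden holding jack, fixed: base 150 x 150 x 12 mm; origin at the centre of its underside, z up. From its -x to its +x stand: a 75 mm high jaw with a cork face, the drawer front on edge (18 mm thick, 170 mm wide along y, back face at x = 0), an open-topped pocket for the wedge, and a jaw with a sloping inner face. Tops of sloping jaw and drawer front: z = 110 mm.
- slot_mouth (a point): Centre of the pocket's mouth: jack x = 10.5, y = 0, z = 110 mm; axes as the jack's. The pocket is 21 mm wide (x) at the mouth, narrowing by 0.156 mm per mm of depth as the +x jaw slopes, and 52 mm long (y) between two cheeks as high as the jaw. The wedge let go in it stops with its head's underside 17 to 20 mm above the mouth (head centre at jack x = 12, z = 150 mm); the tip enters at mid-gap with it at x = 17.5.
- drawer_front (a joint): How far the drawer front is pressed into the cork, in m, towards the jack's -x: 0 when loose, about 0.003 with the wedge home. The cork acts as a spring of about 4000 N/m. Past its first stop the wedge moves down only when pushed, by a force rising to about 12 to 18 N, and stays where it is left. Home: head's underside on the jaw (head centre at jack x = 9, z = 130 mm).
- wedge_head (a point): Centre of the wooden wedge's head, 36 (x) x 44 (y) x 40 mm (z), flat on top; z is up along the wedge. The blade below is 90 mm long, 36 mm wide (y); its -x face is straight (at x = -12 mm), its +x face slopes: 24 mm thick under the head, 10 mm at the tip, 110 mm below this point. In the jack its x must point along the jack's x. It starts hanging by its head in the holder.
- holder: Plywood holder, fixed: block 80 (x) x 90 mm, 110 mm tall, origin at the centre of its underside. In its top, at the centre, a slot 28 x 48 mm in which the wedge hangs, tip down, about 90 mm deep, axes as the holder's. On the +x side a low shelf with a 50 mm high lip reaches 90 mm out from the origin: the wedge's sloping face is on that side.
- tamper_handle (a point): Tamper (like a meat pounder) standing upright on its flat steel disc, 72 mm across, 24 mm thick; upright round wooden handle 28 mm across; 120 mm tall in all, about 0.5 kg. This point is on the handle's axis, 85 mm above the disc's underside; z is up along the handle.
- mug: Bystander, to be left alone: white mug, 80 mm across, 90 mm tall.
- tape_measure: Bystander, to be left alone: grey tape measure, 70 x 45 x 60 mm.
- screwdriver: Bystander, to be left alone: screwdriver lying flat.
- jar: Bystander, to be left alone: glass jar with steel lid, 72 mm across, 110 mm tall.
- screw_box: Bystander, to be left alone: open cardboard box, 120 x 90 x 45 mm.
- bowl: Bystander, to be left alone: white bowl, 140 mm across, 55 mm tall.
- spirit_level: Bystander, to be left alone: aluminium spirit level standing on edge, 300 mm long, 30 mm wide, 50 mm tall.
Things that resemble listed ones, but are neither listed nor needed, are in the scene too. Leave any green look-alike of the part that bears tamper_handle alone.

How it is judged:
By the outcome, as a careful person would: the job done as asked, in the order asked, and still so for the second after the job is handed in, with the robot touching nothing.
It also fails if it takes over 61 s, if anything falls off the work surface, if the arm or the gripper's body presses on something with over 40 N, if the wrist force passes 120 N, or if a joint passes its speed limit or range.

ROBOT

A 6-joint arm with a two-finger parallel gripper is mounted at the origin on the work surface. World frame = base frame: x ahead of the robot, y to its left, z up, the work surface at z = 0. Lengths are in m, angles in rad, forces in N, time in s.
With the tool pointing down it reaches from about 0.325 to 0.9 m from the base axis. Payload 3.5 kg.
Tool frame: the origin (TCP) lies on the mounting face of the last link; the fingertips stand 173 mm ahead of it and the grasp point (between the pads) lies 155 mm ahead of it; z points along the fingers, y is the line along which they close (so a half turn about z gives the same grasp; the last joint's range is limited). The gripper opens to 85 mm and grips with 20 to 120 N. Pads are 22 mm wide; open, the fingers measure 114 mm over their backs; the gripper's body (76 mm by 85 mm) begins 54 mm behind the grasp point. The pads swing forward as they close: fully open they stand 13 mm farther back than shut.
Start: joints at [-1.397, 0.276, -0.026, 1.268, 0, 1.467], TCP at [0.171, -0.601, 0.405] pointing down, gripper open.
Joint ranges: [-3.12, 3.12], [-0.85, 1.88], [-1.08, 1.24], [-1.95, 2.15], [-1.57, 1.53], [-3.14, 3.14]. Speed limits (rad/s): [2.57, 2.57, 3.14, 3.14, 3.14, 3.14].

INTERFACE

Orientations are given as a rotation vector (axis times angle).
In Python, from bench import readout, optics, manip gives the robot as it stands.
- The arm moves only by the tool carry_out, never from a script. Its argument "rows" is a list of rows, each an object with "angular": the turn, a rotation vector about the world's x, y, z in rad, a list of three; "linear": the shift along the world's x, y, z in cm, a list of three; "gripper": the closure, from -1 (fully open) to 1 (shut). In form: [{"angular": [ax, ay, az], "linear": [x, y, z], "gripper": gripper}, ...]. A call has 1 to 12 rows; each row shifts and turns the commanded pose from where the row before left it; what a row does not reach is not made up. A row lasts 1/10 s, in which the tool goes at most 50 mm and 8.59 degrees, less where a joint would pass 70% of its speed; a pose out of reach is approached as far as the arm can. A call is refused whole if a number of a shift passes 5 or a number of a turn 0.15, either way. A call with a gripper value outside its range is refused whole. The fingers move at their own pace and stop on an object; "grip_force" is the grip in N (left out, the last holds). Time passes only in rows, so rows that do not move let the fingers close. It gives the time, the measured TCP pose, the force, the opening and the grip force at its end, in the units of the state.
- readout.state(): the state, without advancing time (a new reading comes with each control period).
- optics.snapshot(name): name is "side" or "top"; returns a dict with "pixels" (480x640x3 uint8, red, green, blue), "K" (3x3 intrinsics, pixels), "rvec" (rotation vector, rad) and "tvec" (3), from world to camera coordinates, as OpenCV has them. Camera axes: x right, y down, z forward; pixel columns grow to the right and rows downward; lengths in m; the calibration is good to about 2 mm. A picture is of the moment at which its call begins. There is no depth.
- manip.job_done(): hands the job in; it is judged then, once.
Trained networks look in the newest picture that a camera, given by its name, has taken for a name from the list of things; names that differ only in an ending like _2 or _b are one class to them, and where a whole thing is asked for, a point or a joint stands for the part that bears it (a point fixed in the world has none). Each returns a list of dicts, best first, with "score" (0 to 1); they miss things now and then, are a little off and sometimes report something else, mostly with a low value. They report only what shows in the picture. A call takes as long as a camera call. They do not tell look-alikes from the thing itself.
- optics.search_frame(camera, thing): "at" ([x, y, z] in m, in world coordinates, good to about 4 mm: the middle of the surface that is visible of it).
- optics.outline_of(camera, thing): "pixels" (480x640 bool, what is visible of it).
- optics.place_of(camera, thing): "at" ([x, y, z] in m, in world coordinates, good to about 4 mm: a listed point, or the origin of a listed thing).
The state is a dict: "time": time; "joints": joint angles; "qd": joint speeds; "effort": joint torques, N m; "tool_pos": TCP position; "ee_rot": TCP orientation; "wrist_force": force on the tool from outside, world axes, zero at the start; "wrist_torque": the same for the moment, N m; "opening": opening from 0.0 (shut) to 1.0 (fully open); "gripper_force": force on a finger pad.
Only numpy, scipy, OpenCV 4.12 (cv2) and the standard library are available. Lean on these libraries where they do the work, as an engineer would, in place of code of your own. Each camera call takes 0.05 s, during which the arm holds its last target. There are 200 camera calls.

## Working session

There is one attempt and no reset: what is moved stays moved. The work goes in short steps, Python scripts to look and compute and a tool call to move; the robot and the scene stay as the last step left them, time stands still between calls to the robot, and variables do not carry over. Pictures are saved under pics/ and viewed, at most 10 in all, crops included, and the job is handed in when it is done.

Besides the shell and the picture viewer there is one more tool, called after "Request:" as a command line: name --argument value ..., lists and objects as JSON in quotes. carry_out: Moves the arm, as the interface text tells. Its arguments: {"type":"object","properties":{"rows":{"type":"array","items":{"type":"object","properties":{"angular":{"type":"array","items":{"type":"number"}},"linear":{"type":"array","items":{"type":"number"}},"gripper":{"type":"number"}}}},"grip_force":{"type":"number"}},"required":["rows"]}

```bash
mkdir -p pics; cat > h.py <<'E'
import numpy as np, cv2
from bench import readout, optics, manip
def snap(c,f=None):
    s=optics.snapshot(c)
    if f: cv2.imwrite('pics/'+f,s['pixels'][:,:,::-1])
    return s
def proj(s,p):
    return cv2.projectPoints(np.array(p,float).reshape(-1,3),np.array(s['rvec']),np.array(s['tvec']),np.array(s['K']),None)[0].reshape(-1,2)
def ray(s,uv,z):
    R=cv2.Rodrigues(np.array(s['rvec']))[0];t=np.array(s['tvec']).reshape(3)
    d=R.T@np.linalg.solve(np.array(s['K']),[uv[0],uv[1],1.]);c=-R.T@t
    return c+d*(z-c[2])/d[2]
E
python3 - <<'E'
from h import *
for c in('top','side'):
    s=snap(c,c+'0.png')
    for n in ['jack','slot_mouth','wedge_head','holder','tamper_handle','drawer_front']:
        for r in optics.place_of(c,n)[:3]: print(c,n,np.round(r['at'],3),round(r['score'],2),proj(s,r['at']).round())
print(readout.state())
E
```

```text
top jack [ 0.596 -0.028 -0.004] 0.65 [[387. 229.]]
top slot_mouth [ 0.601 -0.033  0.108] 0.64 [[394. 217.]]
top slot_mouth [ 0.395 -0.158  0.003] 0.16 [[449. 314.]]
top wedge_head [ 0.568 -0.285  0.128] 0.74 [[516. 227.]]
top holder [ 0.564 -0.278 -0.004] 0.88 [[495. 239.]]
top tamper_handle [0.52  0.336 0.086] 0.86 [[223. 260.]]Traceback (most recent call last):
  File "<stdin>", line 5, in <module>
ValueError: it knows: bowl, holder, jack, jar, mug, screw_box, screwdriver, slot_mouth, spirit_level, tamper_handle, tape_measure, wedge_head
```

View pics/top0.png

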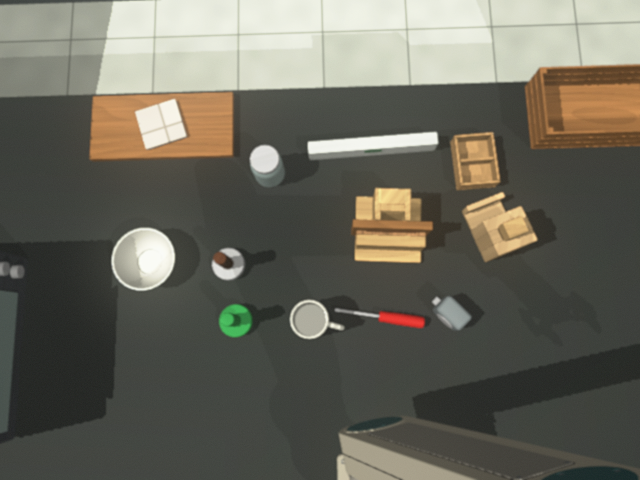

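The top view shows the jack at about (390,225) with its sloping jaw towards the top of the image. The holder and wedge are at (505,228), with the lip to the upper left. The true tamper (steel and brown) is at (228,262), and the green look-alike is at (235,320).

```bash
python3 - <<'E'
from h import *
s=snap('side','side0.png')
for n in ['jack','slot_mouth','wedge_head','holder','tamper_handle']:
        for r in optics.place_of('side',n)[:3]: print(n,np.round(r['at'],3),round(r['score'],2),proj(s,r['at']).round())
t=snap('top')
b=t['pixels'][170:280,330:560,::-1]; cv2.imwrite('pics/crop0.png',cv2.resize(b,None,fx=3.4,fy=3.4,interpolation=cv2.INTER_CUBIC))
for n in ['wedge_head','slot_mouth','jack','holder','tamper_handle']:
        for r in optics.place_of('top',n)[:2]: print(n,np.round(r['at'],3),round(r['score'],2))
print(readout.state())
E
```

```text
jack [ 0.593 -0.029  0.006] 0.78 [[338. 310.]]
slot_mouth [ 0.603 -0.029  0.11 ] 0.58 [[343. 274.]]
wedge_head [ 0.565 -0.278  0.129] 0.77 [[329. 355.]]
holder [ 0.566 -0.278 -0.   ] 0.75 [[329. 402.]]
holder [0.74  0.246 0.004] 0.42 [[387. 240.]]
tamper_handle [0.391 0.321 0.084] 0.76 [[258. 202.]]
wedge_head [ 0.566 -0.283  0.127] 0.87
slot_mouth [ 0.604 -0.034  0.111] 0.74
jack [ 0.593 -0.028 -0.002] 0.61
holder [ 0.567 -0.277 -0.004] 0.56
holder [ 0.572 -0.285  0.126] 0.34
tamper_handle [0.524 0.339 0.087] 0.93
tamper_handle [0.389 0.321 0.082] 0.59
{'time': 0.9, 'joints': array([-1.39741588e+00,  2.76389852e-01, -2.64105959e-02,  1.26800647e+00,
        1.93083152e-06,  1.46734945e+00]), 'qd': array([-0.00233037,  0.00056257, -0.00066982, -0.00034701, -0.001148  ,
        0.00136759]), 'effort': array([ 9.14984321e-04, -4.45484769e+01,  2.95566273e+01,  7.38214076e-04,
        6.24594077e-05,  1.14179215e-06]), 'tool_pos': array([ 0.17077665, -0.60120656,  0.4047146 ]), 'ee_rot': array([-3.11153626e+00, -4.33450738e-01, -2.44942824e-06]), 'wrist_force': array([0.18502451, 0.482509  , 0.4268937 ]), 'wrist_torque': array([-0.00648883, -0.04805692, -0.00708993]), 'gripper_force': 0.0, 'opening': 1.0047938851784346}
```

View pics/side0.png

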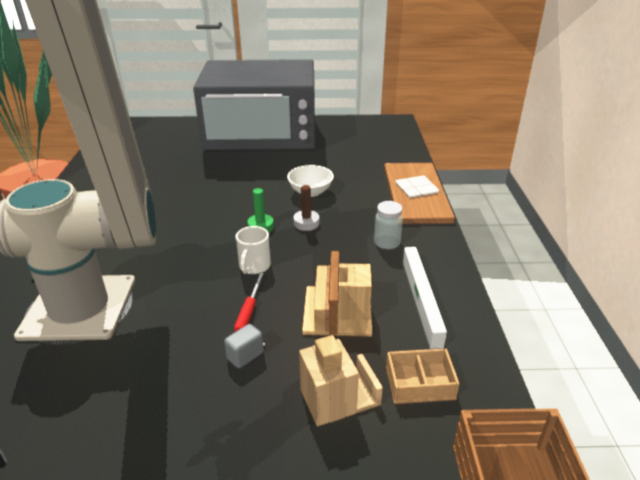

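View pics/crop0.png

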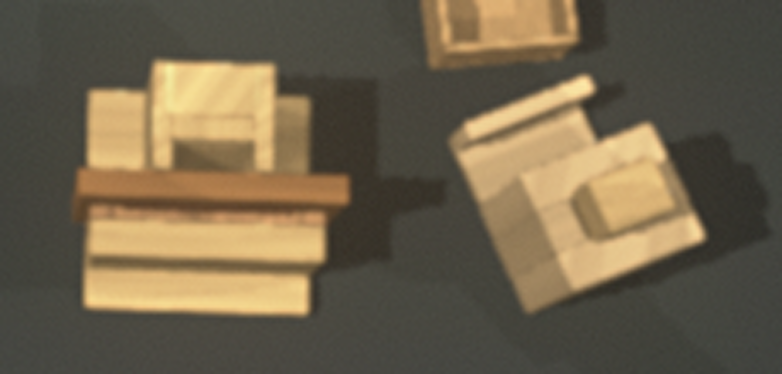

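The side view shows the jack at (338,300), the holder and wedge at (330,375), the true tamper at (306,210) and the green one at (260,215). The crop gives usable top-face corners, so I'll compute yaws from them.

```bash
python3 - <<'E'
from h import *
t=snap('top')
def P(c,z): return ray(t,((c[0]+.5)/3.4-.5+330,(c[1]+.5)/3.4-.5+170),z)[:2]
def show(n,cs,z):
    a=np.array([P(c,z) for c in cs]); print(n,a.round(4).tolist(),'mean',a.mean(0).round(4))
    print('  edges',[(round(np.linalg.norm(e),3),round(np.degrees(np.arctan2(e[1],e[0])),1)) for e in np.roll(a,-1,0)-a])
show('holder',[(520,178),(652,124),(705,240),(570,295)],.11)
show('wedge',[(580,183),(660,160),(675,212),(607,237)],.15)
show('front',[(78,170),(348,180),(348,207),(75,200)],.11)
show('jaw',[(152,62),(275,65),(272,170),(150,168)],.11)
# refined contours by minAreaRect of masks
for c in('top','side'):
  s=snap(c) if c=='side' else t
  for n in ('wedge_head','tamper_handle'):
    for r in optics.search_frame(c,n)[:2]: print(c,n,np.round(r['at'],3),round(r['score'],2))
E
```

```text
holder [[0.5831, -0.2204], [0.6153, -0.3057], [0.5406, -0.3317], [0.5085, -0.2454]] mean [ 0.5619 -0.2758]
  edges [(np.float64(0.091), np.float64(-69.3)), (np.float64(0.079), np.float64(-160.8)), (np.float64(0.092), np.float64(110.4)), (np.float64(0.079), np.float64(18.5))]
wedge [[0.5712, -0.2451], [0.5839, -0.2945], [0.5518, -0.3005], [0.5377, -0.2585]] mean [ 0.5612 -0.2746]
  edges [(np.float64(0.051), np.float64(-75.5)), (np.float64(0.033), np.float64(-169.4)), (np.float64(0.044), np.float64(108.5)), (np.float64(0.036), np.float64(21.7))]
front [[0.5963, 0.0557], [0.585, -0.113], [0.5678, -0.112], [0.5772, 0.0583]] mean [ 0.5816 -0.0278]
  edges [(np.float64(0.169), np.float64(-93.8)), (np.float64(0.017), np.float64(176.5)), (np.float64(0.171), np.float64(86.8)), (np.float64(0.019), np.float64(-7.6))]
jaw [[0.6649, 0.0063], [0.6606, -0.0715], [0.5927, -0.0659], [0.5963, 0.0105]] mean [ 0.6286 -0.0302]
  edges [(np.float64(0.078), np.float64(-93.2)), (np.float64(0.068), np.float64(175.3)), (np.float64(0.076), np.float64(87.4)), (np.float64(0.069), np.float64(-3.5))]
top wedge_head [ 0.567 -0.275  0.149] 0.66
top tamper_handle [0.514 0.334 0.024] 0.73
top tamper_handle [0.389 0.314 0.02 ] 0.65
side wedge_head [ 0.567 -0.295  0.147] 0.67
side tamper_handle [0.522 0.326 0.024] 0.95
side tamper_handle [0.394 0.31  0.04 ] 0.91
```

Request:
carry_out --rows '[{"angular":[0,0,0.1486],"linear":[3.58,2.94,0],"gripper":-1},{"angular":[0,0,0.1486],"linear":[3.58,2.94,0],"gripper":-1},{"angular":[0,0,0.1486],"linear":[3.58,2.94,0],"gripper":-1},{"angular":[0,0,0.1486],"linear":[3.58,2.94,0],"gripper":-1},{"angular":[0,0,0.1486],"linear":[3.58,2.94,0],"gripper":-1},{"angular":[0,0,0.1486],"linear":[3.58,2.94,0],"gripper":-1},{"angular":[0,0,0.1486],"linear":[3.58,2.94,0],"gripper":-1},{"angular":[0,0,0.1486],"linear":[3.58,2.94,0],"gripper":-1},{"angular":[0,0,0.1486],"linear":[3.58,2.94,0],"gripper":-1},{"angular":[0,0,0.1486],"linear":[3.58,2.94,0],"gripper":-1},{"angular":[0,0,0.1486],"linear":[3.58,2.94,0],"gripper":-1},{"angular":[0,0,0],"linear":[0,0,0],"gripper":-1}]'

```text
time: 2.4
tool_pos: [0.568, -0.2744, 0.4046]
ee_rot: [1.802, 2.572, 0.003]
wrist_force: [-0.2, -0.4, -0.3]
opening: 0.999
gripper_force: 0.0
```

Request:
carry_out --rows '[{"linear":[-0.25,-0.35,0],"angular":[0,0,0],"gripper":-1},{"linear":[0,0,-2.5],"angular":[0,0,0],"gripper":-1},{"linear":[0,0,-2.5],"angular":[0,0,0],"gripper":-1},{"linear":[0,0,-2],"angular":[0,0,0],"gripper":-1},{"linear":[0,0,-2],"angular":[0,0,0],"gripper":-1},{"linear":[0,0,-1.5],"angular":[0,0,0],"gripper":-1},{"linear":[0,0,-1.0],"angular":[0,0,0],"gripper":-1},{"linear":[0,0,0],"angular":[0,0,0],"gripper":-1}]'

```text
time: 3.2
tool_pos: [0.561, -0.2816, 0.2882]
ee_rot: [-1.813, -2.562, 0.0]
wrist_force: [0.2, 0.8, -0.7]
opening: 0.998
gripper_force: 0.0
```

Request:
carry_out --rows '[{"linear":[0,0,0],"angular":[0,0,0],"gripper":1},{"linear":[0,0,0],"angular":[0,0,0],"gripper":1},{"linear":[0,0,0],"angular":[0,0,0],"gripper":1},{"linear":[0,0,0],"angular":[0,0,0],"gripper":1},{"linear":[0,0,0],"angular":[0,0,0],"gripper":1},{"linear":[0,0,0],"angular":[0,0,0],"gripper":1},{"linear":[0,0,0],"angular":[0,0,0],"gripper":1},{"linear":[0,0,0],"angular":[0,0,0],"gripper":1}]' --grip_force 30

```text
time: 4.0
tool_pos: [0.563, -0.2815, 0.291]
ee_rot: [1.811, 2.564, 0.002]
wrist_force: [2.9, 1.9, 5.5]
opening: 0.417
gripper_force: 34.9
```

Request:
carry_out --rows '[{"linear":[0,0,0],"angular":[0,0,0],"gripper":1},{"linear":[0,0,0],"angular":[0,0,0],"gripper":1},{"linear":[0,0,1],"angular":[0,0,0],"gripper":1},{"linear":[0,0,1.5],"angular":[0,0,0],"gripper":1},{"linear":[0,0,2],"angular":[0,0,0],"gripper":1},{"linear":[0,0,2],"angular":[0,0,0],"gripper":1},{"linear":[0,0,2],"angular":[0,0,0],"gripper":1},{"linear":[0,0,2],"angular":[0,0,0],"gripper":1},{"linear":[0,0,2],"angular":[0,0,0],"gripper":1},{"linear":[0,0,2],"angular":[0,0,0],"gripper":1},{"linear":[0,0,1],"angular":[0,0,0],"gripper":1},{"linear":[0,0,0],"angular":[0,0,0],"gripper":1}]' --grip_force 60

```text
time: 5.2
tool_pos: [0.562, -0.2815, 0.4454]
ee_rot: [1.813, 2.565, -0.001]
wrist_force: [-0.3, 0.0, -2.9]
opening: 0.413
gripper_force: 61.4
```

```bash
python3 - <<'E'
from h import *
ps=[]
for c in('top','side','top','side'):
  s=snap(c,'lift_%s.png'%c); ps.append(readout.state()['tool_pos'])
  for n in ('wedge_head','slot_mouth','jack'):
    for r in optics.place_of(c,n)[:1]: print(c,n,np.round(r['at'],4),round(r['score'],2))
st=readout.state()
print(np.round(ps,4),st['opening'],st['wrist_force'],st['ee_rot'])
E
```

```text
top wedge_head [ 0.5639 -0.2822  0.2822] 0.55
top slot_mouth [ 0.6005 -0.0324  0.1122] 0.92
top jack [ 5.957e-01 -2.690e-02  4.000e-04] 0.73
side wedge_head [ 0.5622 -0.2757  0.281 ] 0.83
side slot_mouth [ 0.6014 -0.0271  0.1141] 0.88
side jack [ 0.5925 -0.029   0.0062] 0.76
top wedge_head [ 0.5654 -0.2815  0.2803] 0.65
top slot_mouth [ 0.6027 -0.0324  0.1122] 0.93
top jack [ 0.5916 -0.0268 -0.0012] 0.66
side wedge_head [ 0.5612 -0.2802  0.2833] 0.91
side slot_mouth [ 0.6019 -0.0273  0.1132] 0.78
side jack [ 0.5912 -0.0326  0.0028] 0.87
[[ 0.5618 -0.2814  0.4442]
 [ 0.5617 -0.2811  0.4429]
 [ 0.562  -0.2813  0.444 ]
 [ 0.5621 -0.2813  0.4446]] 0.40921989239251283 [-0.63048178 -0.08214235 -1.59174469] [ 1.81280477e+00  2.56565524e+00 -2.92607907e-05]
```

View pics/lift_side.png

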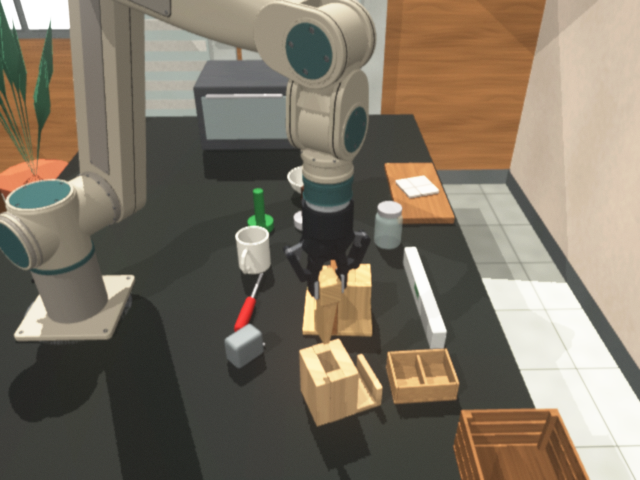

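The wedge hangs straight in the gripper: head at about (335,285), tip at (325,335) in the side view. I'll carry it over the pocket mouth.

Request:
carry_out --rows '[{"linear":[0.59,3.14,0],"angular":[0,0,-0.0495],"gripper":1},{"linear":[0.59,3.14,0],"angular":[0,0,-0.0495],"gripper":1},{"linear":[0.59,3.14,0],"angular":[0,0,-0.0495],"gripper":1},{"linear":[0.59,3.14,0],"angular":[0,0,-0.0495],"gripper":1},{"linear":[0.59,3.14,0],"angular":[0,0,-0.0495],"gripper":1},{"linear":[0.59,3.14,0],"angular":[0,0,-0.0495],"gripper":1},{"linear":[0.59,3.14,0],"angular":[0,0,-0.0495],"gripper":1},{"linear":[0.59,3.14,0],"angular":[0,0,-0.0495],"gripper":1},{"linear":[0,0,-2],"angular":[0,0,0],"gripper":1},{"linear":[0,0,-2],"angular":[0,0,0],"gripper":1},{"linear":[0,0,-0.5],"angular":[0,0,0],"gripper":1},{"linear":[0,0,0],"angular":[0,0,0],"gripper":1}]'

```text
time: 7.2
tool_pos: [0.6088, -0.0301, 0.3987]
ee_rot: [-2.281, -2.158, 0.002]
wrist_force: [0.4, -0.1, -1.6]
opening: 0.413
gripper_force: 61.3
```

```bash
python3 - <<'E'
from h import *
for c in('top','side'):
  s=snap(c)
  u,v=proj(s,[.605,-.03,.15])[0].astype(int); 
  b=s['pixels'][v-60:v+60,u-80:u+80,::-1]; cv2.imwrite('pics/m_%s.png'%c,b)
  for n in ('wedge_head','slot_mouth'):
    for r in optics.place_of(c,n)[:1]: print(c,n,np.round(r['at'],4),round(r['score'],2))
st=readout.state(); print(st['tool_pos'],st['ee_rot'],st['wrist_force'])
a=[cv2.resize(cv2.imread('pics/m_%s.png'%c),(400,300),interpolation=2) for c in('top','side')]
cv2.imwrite('pics/m.png',np.hstack(a))
E
```

```text
top wedge_head [ 0.6123 -0.0301  0.2352] 0.64
top slot_mouth [ 0.6012 -0.0318  0.1094] 0.68
side wedge_head [ 0.615  -0.0267  0.2415] 0.72
side slot_mouth [ 0.6042 -0.0291  0.111 ] 0.96
[ 0.60963845 -0.03042167  0.40092704] [2.28135470e+00 2.15747968e+00 2.00182831e-03] [-0.51392359 -0.11061749 -1.65917104]
```

View pics/m.png

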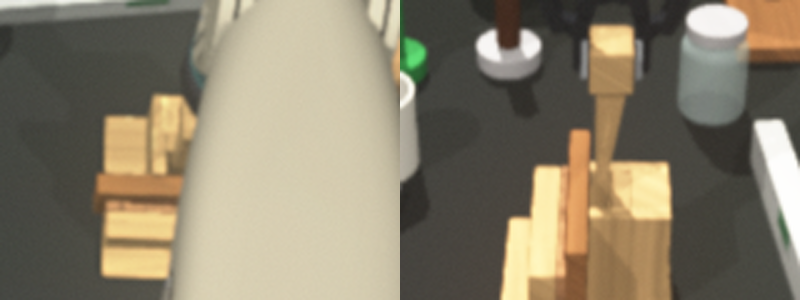

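Request:
carry_out --rows '[{"linear":[0,0,-1],"angular":[0,0,0],"gripper":1},{"linear":[0,0,-1],"angular":[0,0,0],"gripper":1},{"linear":[-0.08,0,-1],"angular":[0,0,0],"gripper":1},{"linear":[-0.08,0,-1],"angular":[0,0,0],"gripper":1},{"linear":[-0.08,0,-1],"angular":[0,0,0],"gripper":1},{"linear":[0,0,0],"angular":[0,0,0],"gripper":1}]'

```text
time: 8.1
tool_pos: [0.6061, -0.03, 0.3473]
ee_rot: [-2.28, -2.157, 0.003]
wrist_force: [-0.2, -0.0, -1.0]
opening: 0.413
gripper_force: 61.4
```

Request:
carry_out --rows '[{"linear":[-0.08,0,-1],"angular":[0,0,0],"gripper":1},{"linear":[-0.08,0,-1],"angular":[0,0,0],"gripper":1},{"linear":[-0.04,0,-0.5],"angular":[0,0,0],"gripper":1},{"linear":[-0.04,0,-0.5],"angular":[0,0,0],"gripper":1},{"linear":[0,0,0],"angular":[0,0,0],"gripper":1}]'

```text
time: 8.6
tool_pos: [0.6047, -0.0302, 0.3192]
ee_rot: [2.282, 2.159, 0.001]
wrist_force: [1.1, -0.8, -3.2]
opening: 0.416
gripper_force: 61.2
```

Request:
carry_out --rows '[{"linear":[-0.03,0,-0.3],"angular":[0,0,0],"gripper":1},{"linear":[-0.03,0,-0.3],"angular":[0,0,0],"gripper":1},{"linear":[0,0,0],"angular":[0,0,0],"gripper":1},{"linear":[0,0,0],"angular":[0,0,0],"gripper":1}]'

```text
time: 9.0
tool_pos: [0.6043, -0.0302, 0.3139]
ee_rot: [2.281, 2.158, 0.002]
wrist_force: [3.6, 0.3, -2.4]
opening: 0.414
gripper_force: 61.2
```

Request:
carry_out --rows '[{"linear":[0.05,0,-0.2],"angular":[0,0,0],"gripper":1},{"linear":[0,0,0],"angular":[0,0,0],"gripper":-1},{"linear":[0,0,0],"angular":[0,0,0],"gripper":-1},{"linear":[0,0,0],"angular":[0,0,0],"gripper":-1},{"linear":[0,0,0],"angular":[0,0,0],"gripper":-1},{"linear":[0,0,0],"angular":[0,0,0],"gripper":-1},{"linear":[0,0,3],"angular":[0,0,0],"gripper":-1},{"linear":[0,0,4],"angular":[0,0,0],"gripper":-1},{"linear":[0,0,4],"angular":[0,0,0],"gripper":-1},{"linear":[0,0,2],"angular":[0,0,0],"gripper":-1},{"linear":[0,4,0],"angular":[0,0,0],"gripper":-1},{"linear":[0,4,0],"angular":[0,0,0],"gripper":-1}]'

```text
time: 10.2
tool_pos: [0.6048, 0.0498, 0.4434]
ee_rot: [2.284, 2.154, 0.003]
wrist_force: [0.7, 0.4, -1.1]
opening: 1.002
gripper_force: 0.0
```

Request:
carry_out --rows '[{"linear":[-1.4,4.6,0],"angular":[0,0,0],"gripper":-1},{"linear":[-1.4,4.6,0],"angular":[0,0,0],"gripper":-1},{"linear":[-1.4,4.6,0],"angular":[0,0,0],"gripper":-1},{"linear":[-1.4,4.6,0],"angular":[0,0,0],"gripper":-1},{"linear":[-1.4,4.6,0],"angular":[0,0,0],"gripper":-1},{"linear":[-1.4,4.6,0],"angular":[0,0,0],"gripper":-1},{"linear":[0,0.6,0],"angular":[0,0,0],"gripper":-1},{"linear":[0,0,0],"angular":[0,0,0],"gripper":-1}]'

```text
time: 11.0
tool_pos: [0.5198, 0.3333, 0.4416]
ee_rot: [2.279, 2.162, -0.001]
wrist_force: [-0.5, -0.6, -0.1]
opening: 1.002
gripper_force: 0.0
```

```bash
python3 - <<'E'
from h import *
A=[]
for c in('top','side'):
  s=snap(c,'t_%s.png'%c)
  u,v=proj(s,[.605,-.03,.12])[0].astype(int)
  A.append(cv2.resize(s['pixels'][v-60:v+60,u-80:u+80,::-1],(400,300),interpolation=2))
  for n in ('wedge_head','slot_mouth','tamper_handle'):
    for r in optics.place_of(c,n)[:2]: print(c,n,np.round(r['at'],4),round(r['score'],2))
  for r in optics.search_frame(c,'tamper_handle')[:2]: print(c,'sf',np.round(r['at'],4),round(r['score'],2))
  for r in optics.outline_of(c,'tamper_handle')[:2]:
    m=np.argwhere(r['pixels']);print(m.min(0),m.max(0),round(r['score'],2))
  print(proj(s,[[.521,.334,0],[.521,.334,.12]]))
cv2.imwrite('pics/w.png',np.hstack(A))
st=readout.state(); print(st['tool_pos'],st['ee_rot'])
E
```

```text
top wedge_head [ 0.6094 -0.0312  0.1464] 0.89
top slot_mouth [ 0.6014 -0.0325  0.1092] 0.83
top tamper_handle [0.5212 0.3422 0.0861] 0.88
top tamper_handle [0.3902 0.3206 0.0815] 0.53
top sf [0.5149 0.3344 0.0219] 0.92
top sf [0.4026 0.3017 0.0169] 0.64
[249 213] [279 243] 0.67
[305 234] [329 251] 0.65
[[231.62395032 264.67132183]
 [221.5022984  257.55422056]]
side wedge_head [ 0.6074 -0.026   0.149 ] 0.85
side slot_mouth [ 0.6031 -0.0284  0.1104] 0.98
side tamper_handle [0.3919 0.3209 0.0882] 0.89
side tamper_handle [0.5191 0.3382 0.0842] 0.71
side sf [0.5211 0.3257 0.0244] 0.86
side sf [0.3956 0.3075 0.0429] 0.63
[185 294] [229 318] 0.91
[188 248] [231 273] 0.84
[[306.25971719 224.72435581]
 [305.40351004 187.67698543]]
[0.520554   0.33152884 0.44173481] [2.28274818e+00 2.15834144e+00 3.07812860e-05]
```

View pics/w.png

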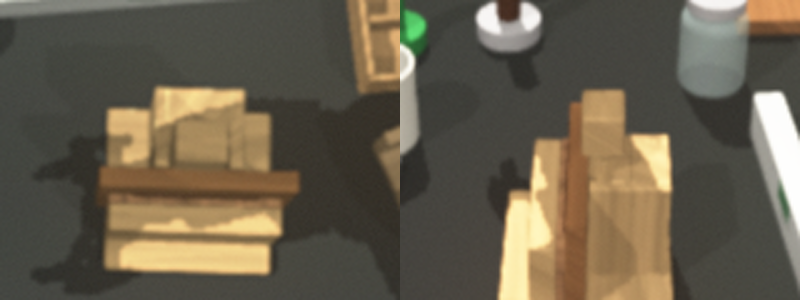

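Both views show the wedge upright in the pocket, head about 18 mm above the jaws. Now I'll take the tamper.

Request:
carry_out --rows '[{"linear":[0,0.45,-3],"angular":[0,0,0],"gripper":-1},{"linear":[0,0,-4],"angular":[0,0,0],"gripper":-1},{"linear":[0,0,-4],"angular":[0,0,0],"gripper":-1},{"linear":[0,0,-4],"angular":[0,0,0],"gripper":-1},{"linear":[0,0,-3],"angular":[0,0,0],"gripper":-1},{"linear":[0,0,-1.2],"angular":[0,0,0],"gripper":-1},{"linear":[0,0,-0.7],"angular":[0,0,0],"gripper":-1},{"linear":[0,0,0],"angular":[0,0,0],"gripper":-1}]'

```text
time: 12.4
tool_pos: [0.5207, 0.3365, 0.243]
ee_rot: [2.282, 2.159, 0.0]
wrist_force: [0.1, 0.3, 0.1]
opening: 1.0
gripper_force: 0.0
```

Request:
carry_out --rows '[{"linear":[0,0,0],"angular":[0,0,0],"gripper":1},{"linear":[0,0,0],"angular":[0,0,0],"gripper":1},{"linear":[0,0,0],"angular":[0,0,0],"gripper":1},{"linear":[0,0,0],"angular":[0,0,0],"gripper":1},{"linear":[0,0,0],"angular":[0,0,0],"gripper":1},{"linear":[0,0,0],"angular":[0,0,0],"gripper":1},{"linear":[0,0,0],"angular":[0,0,0],"gripper":1},{"linear":[0,0,0],"angular":[0,0,0],"gripper":1},{"linear":[0,0,0],"angular":[0,0,0],"gripper":1},{"linear":[0,0,0],"angular":[0,0,0],"gripper":1}]' --grip_force 90

```text
time: 13.4
tool_pos: [0.5211, 0.3366, 0.2439]
ee_rot: [2.282, 2.158, 0.003]
wrist_force: [1.3, 0.1, 6.2]
opening: 0.309
gripper_force: 88.3
```

Request:
carry_out --rows '[{"linear":[0,0,1],"angular":[0,0,0],"gripper":1},{"linear":[0,0,2],"angular":[0,0,0],"gripper":1},{"linear":[0,0,4],"angular":[0,0,0],"gripper":1},{"linear":[0,0,4],"angular":[0,0,0],"gripper":1},{"linear":[0,0,4],"angular":[0,0,0],"gripper":1},{"linear":[0,0,4],"angular":[0,0,0],"gripper":1},{"linear":[0,0,2.5],"angular":[0,0,0],"gripper":1},{"linear":[0,0,0],"angular":[0,0,0],"gripper":1}]'

```text
time: 14.2
tool_pos: [0.5209, 0.3368, 0.4618]
ee_rot: [2.281, 2.158, 0.01]
wrist_force: [0.8, -0.2, -3.8]
opening: 0.306
gripper_force: 89.6
```

Request:
carry_out --rows '[{"linear":[0.5,-2.2,0],"angular":[0,0,0],"gripper":1},{"linear":[0.9,-4,0],"angular":[0,0,0],"gripper":1},{"linear":[0.9,-4,0],"angular":[0,0,0],"gripper":1},{"linear":[0.9,-4,0],"angular":[0,0,0],"gripper":1},{"linear":[0.9,-4,0],"angular":[0,0,0],"gripper":1},{"linear":[0.9,-4,0],"angular":[0,0,0],"gripper":1},{"linear":[0.9,-4,0],"angular":[0,0,0],"gripper":1},{"linear":[0.9,-4,0],"angular":[0,0,0],"gripper":1},{"linear":[0.9,-4,0],"angular":[0,0,0],"gripper":1},{"linear":[0.6,-2.4,0],"angular":[0,0,0],"gripper":1},{"linear":[0,0,0],"angular":[0,0,0],"gripper":1}]'

```text
time: 15.3
tool_pos: [0.6033, -0.0327, 0.4539]
ee_rot: [-2.284, -2.152, 0.007]
wrist_force: [0.7, 1.2, -4.1]
opening: 0.309
gripper_force: 89.2
```

```bash
python3 - <<'E'
from h import *
for c in('side',):
  s=snap(c)
  u,v=proj(s,[.605,-.03,.2])[0].astype(int)
  cv2.imwrite('pics/tap.png',cv2.resize(s['pixels'][v-75:v+75,u-100:u+100,::-1],(600,450),interpolation=2))
  for n in ('wedge_head','tamper_handle'):
    for r in optics.place_of(c,n)[:2]: print(c,n,np.round(r['at'],4),round(r['score'],2))
st=readout.state(); print(st['tool_pos'],st['ee_rot'],st['wrist_force'],st['opening'])
E
```

```text
side wedge_head [ 0.6063 -0.0272  0.1485] 0.78
side tamper_handle [ 0.601  -0.0313  0.292 ] 0.83
side tamper_handle [0.3898 0.3207 0.0834] 0.73
[ 0.60262834 -0.02930526  0.45511096] [-2.27905618 -2.15592872  0.00400232] [ 0.09700921  0.12263974 -3.78882008] 0.30412265885577305
```

View pics/tap.png

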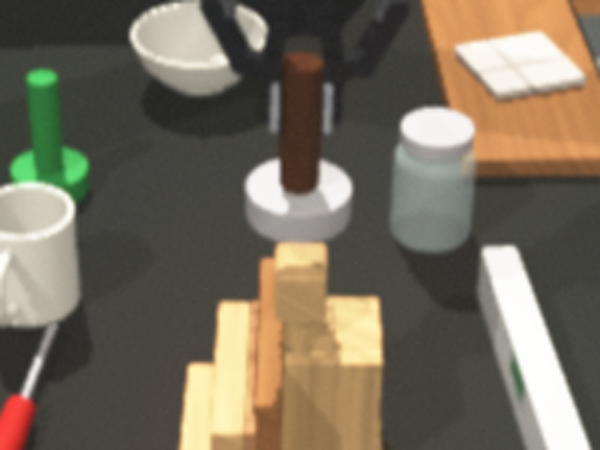

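The tamper hangs upright at (300,200), centred over the wedge head at (302,255). I'll bring it down in the first tap.

Request:
carry_out --rows '[{"linear":[0.2,0,-2],"angular":[0,0,0],"gripper":1},{"linear":[0,0,-1.2],"angular":[0,0,0],"gripper":1},{"linear":[0,0,-0.5],"angular":[0,0,0],"gripper":1},{"linear":[0,0,-0.3],"angular":[0,0,0],"gripper":1},{"linear":[0,0,-0.3],"angular":[0,0,0],"gripper":1},{"linear":[0,0,0],"angular":[0,0,0],"gripper":1}]' --grip_force 120

```text
time: 16.05
tool_pos: [0.6054, -0.0295, 0.4148]
ee_rot: [2.282, 2.159, 0.0]
wrist_force: [0.4, -0.0, -4.2]
opening: 0.303
gripper_force: 118.2
```

Request:
carry_out --rows '[{"linear":[0,0,-0.3],"angular":[0,0,0],"gripper":1},{"linear":[0,0,-0.3],"angular":[0,0,0],"gripper":1},{"linear":[0,0,0],"angular":[0,0,0],"gripper":1}]'

```text
time: 16.35
tool_pos: [0.6055, -0.0297, 0.4089]
ee_rot: [2.282, 2.159, 0.001]
wrist_force: [-0.2, 0.3, -4.4]
opening: 0.297
gripper_force: 118.1
```

Request:
carry_out --rows '[{"linear":[0,0,-0.3],"angular":[0,0,0],"gripper":1},{"linear":[0,0,-0.3],"angular":[0,0,0],"gripper":1},{"linear":[0,0,0],"angular":[0,0,0],"gripper":1}]'

```text
time: 16.65
tool_pos: [0.6051, -0.0296, 0.4034]
ee_rot: [-2.282, -2.159, 0.0]
wrist_force: [-3.9, -0.6, 4.2]
opening: 0.299
gripper_force: 118.8
```

Request:
carry_out --rows '[{"linear":[0,0,-0.3],"angular":[0,0,0],"gripper":1},{"linear":[0,0,-0.2],"angular":[0,0,0],"gripper":1},{"linear":[0,0,0],"angular":[0,0,0],"gripper":1}]'

```text
time: 16.95
tool_pos: [0.6047, -0.0296, 0.3995]
ee_rot: [-2.282, -2.159, 0.001]
wrist_force: [-6.2, 0.0, 9.0]
opening: 0.299
gripper_force: 119.4
```

Request:
carry_out --rows '[{"linear":[0,0,1.5],"angular":[0,0,0],"gripper":1},{"linear":[0,0,1.5],"angular":[0,0,0],"gripper":1},{"linear":[0,0,0],"angular":[0,0,0],"gripper":1},{"linear":[0,0,0],"angular":[0,0,0],"gripper":1}]'

```text
time: 17.35
tool_pos: [0.6059, -0.0297, 0.4283]
ee_rot: [2.281, 2.158, 0.002]
wrist_force: [-1.1, -0.1, -4.5]
opening: 0.3
gripper_force: 118.5
```

Request:
carry_out --rows '[{"linear":[0,0,-1.5],"angular":[0,0,0],"gripper":1},{"linear":[0,0,-1],"angular":[0,0,0],"gripper":1},{"linear":[0,0,-0.5],"angular":[0,0,0],"gripper":1},{"linear":[0,0,-0.3],"angular":[0,0,0],"gripper":1},{"linear":[0,0,-0.3],"angular":[0,0,0],"gripper":1},{"linear":[0,0,0],"angular":[0,0,0],"gripper":1}]'

```text
time: 17.95
tool_pos: [0.6041, -0.0294, 0.3942]
ee_rot: [-2.281, -2.158, 0.003]
wrist_force: [-8.2, 1.2, 13.0]
opening: 0.3
gripper_force: 120.7
```

Request:
carry_out --rows '[{"linear":[0,0,1.5],"angular":[0,0,0],"gripper":1},{"linear":[0,0,1],"angular":[0,0,0],"gripper":1},{"linear":[0,0,0],"angular":[0,0,0],"gripper":1},{"linear":[0,0,0],"angular":[0,0,0],"gripper":1},{"linear":[0,0,-1.5],"angular":[0,0,0],"gripper":1},{"linear":[0,0,-0.8],"angular":[0,0,0],"gripper":1},{"linear":[0,0,-0.4],"angular":[0,0,0],"gripper":1},{"linear":[-0.1,0,-0.3],"angular":[0,0,0],"gripper":1},{"linear":[0,0,0],"angular":[0,0,0],"gripper":1}]'

```text
time: 18.85
tool_pos: [0.6041, -0.0295, 0.3937]
ee_rot: [2.279, 2.157, 0.004]
wrist_force: [-9.8, 0.9, 29.8]
opening: 0.299
gripper_force: 122.8
```

Request:
carry_out --rows '[{"linear":[-0.1,0,-0.3],"angular":[0,0,0],"gripper":1},{"linear":[0,0,0],"angular":[0,0,0],"gripper":1}]'

```text
time: 19.05
tool_pos: [0.6035, -0.0294, 0.3936]
ee_rot: [2.277, 2.155, 0.008]
wrist_force: [-11.3, 2.4, 39.2]
opening: 0.302
gripper_force: 124.1
```

Force rises steeply with no further travel, and the TCP height matches the home height. I'll lift off and look.

Request:
carry_out --rows '[{"linear":[0,0,2],"angular":[0,0,0],"gripper":1},{"linear":[0,0,3],"angular":[0,0,0],"gripper":1},{"linear":[0,0,2],"angular":[0,0,0],"gripper":1},{"linear":[-0.9,4,0],"angular":[0,0,0],"gripper":1},{"linear":[-0.9,4,0],"angular":[0,0,0],"gripper":1},{"linear":[-0.9,4,0],"angular":[0,0,0],"gripper":1},{"linear":[-0.9,4,0],"angular":[0,0,0],"gripper":1},{"linear":[-0.9,4,0],"angular":[0,0,0],"gripper":1},{"linear":[-0.9,4,0],"angular":[0,0,0],"gripper":1},{"linear":[-0.9,4,0],"angular":[0,0,0],"gripper":1},{"linear":[-0.9,4,0],"angular":[0,0,0],"gripper":1},{"linear":[-0.9,4,0],"angular":[0,0,0],"gripper":1}]'

```text
time: 20.25
tool_pos: [0.5215, 0.3318, 0.4514]
ee_rot: [-2.282, -2.158, 0.005]
wrist_force: [0.8, -0.7, -3.5]
opening: 0.3
gripper_force: 119.3
```

```bash
python3 - <<'E'
from h import *
A=[]
for c,q in(('top',[.605,-.03,.12]),('side',[.605,-.03,.12]),('side',[.53,.33,.22])):
  s=snap(c)
  u,v=proj(s,q)[0].astype(int)
  A.append(cv2.resize(s['pixels'][v-60:v+60,u-50:u+50,::-1],(260,312),interpolation=2))
  for n in ('wedge_head','slot_mouth','tamper_handle'):
    for r in optics.place_of(c,n)[:2]: print(c,n,np.round(r['at'],4),round(r['score'],2))
cv2.imwrite('pics/home.png',np.hstack(A))
st=readout.state(); print(st['tool_pos'],st['ee_rot'],st['wrist_force'],st['opening'])
E
```

```text
top wedge_head [ 0.6052 -0.0323  0.1274] 0.94
top slot_mouth [ 0.6023 -0.0331  0.1128] 0.9
top tamper_handle [0.5225 0.3348 0.2926] 0.67
top tamper_handle [0.3883 0.3205 0.0801] 0.5
side wedge_head [ 0.605  -0.0251  0.1301] 0.75
side slot_mouth [ 0.6038 -0.0298  0.1118] 0.72
side tamper_handle [0.5169 0.33   0.29  ] 0.78
side tamper_handle [0.3886 0.3219 0.0847] 0.78
side wedge_head [ 0.6053 -0.0273  0.1325] 0.77
side slot_mouth [ 0.6058 -0.0286  0.1082] 0.56
side tamper_handle [0.3902 0.3174 0.0856] 0.92
side tamper_handle [0.5213 0.3303 0.295 ] 0.58
[0.52271984 0.32956044 0.45375929] [2.28356820e+00 2.15746561e+00 7.87493103e-05] [ 0.31752841 -0.46315964 -3.45825962] 0.308213613830958
```

View pics/home.png

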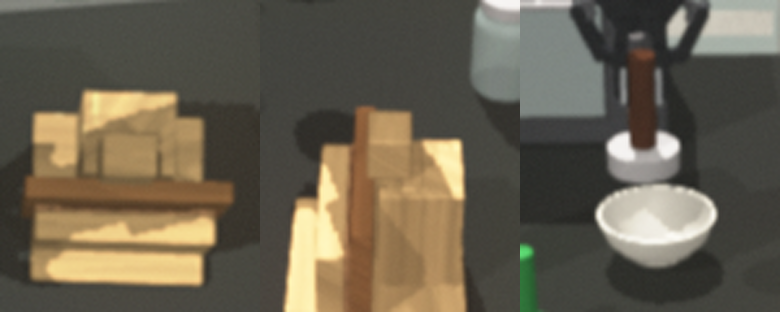

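The wedge head is down on the jaws (head centre z about 0.130 in both views). Now I'll set the tamper back down at its old spot.

Request:
carry_out --rows '[{"linear":[-0.1,0.5,-3],"angular":[0,0,0],"gripper":1},{"linear":[0,0,-4],"angular":[0,0,0],"gripper":1},{"linear":[0,0,-4],"angular":[0,0,0],"gripper":1},{"linear":[0,0,-4],"angular":[0,0,0],"gripper":1},{"linear":[0,0,-3],"angular":[0,0,0],"gripper":1},{"linear":[0,0,-1.5],"angular":[0,0,0],"gripper":1},{"linear":[0,0,-0.6],"angular":[0,0,0],"gripper":1},{"linear":[0,0,-0.2],"angular":[0,0,0],"gripper":1},{"linear":[0,0,0],"angular":[0,0,0],"gripper":1},{"linear":[0,0,0],"angular":[0,0,0],"gripper":1}]'

```text
time: 21.85
tool_pos: [0.5224, 0.3359, 0.2528]
ee_rot: [2.281, 2.158, 0.006]
wrist_force: [-0.4, 0.4, -4.0]
opening: 0.3
gripper_force: 119.1
```

Request:
carry_out --rows '[{"linear":[0,0,-0.3],"angular":[0,0,0],"gripper":1},{"linear":[0,0,-0.3],"angular":[0,0,0],"gripper":1},{"linear":[0,0,-0.2],"angular":[0,0,0],"gripper":1},{"linear":[0,0,0],"angular":[0,0,0],"gripper":1},{"linear":[0,0,0],"angular":[0,0,0],"gripper":1}]'

```text
time: 22.35
tool_pos: [0.5217, 0.3355, 0.244]
ee_rot: [2.282, 2.159, 0.002]
wrist_force: [-1.8, -0.9, 4.9]
opening: 0.298
gripper_force: 120.7
```

Request:
carry_out --rows '[{"linear":[0,0,0.1],"angular":[0,0,0],"gripper":1},{"linear":[0,0,0],"angular":[0,0,0],"gripper":-1},{"linear":[0,0,0],"angular":[0,0,0],"gripper":-1},{"linear":[0,0,0],"angular":[0,0,0],"gripper":-1},{"linear":[0,0,0],"angular":[0,0,0],"gripper":-1},{"linear":[0,0,0],"angular":[0,0,0],"gripper":-1},{"linear":[0,0,0],"angular":[0,0,0],"gripper":-1},{"linear":[0,0,2],"angular":[0,0,0],"gripper":-1},{"linear":[0,0,4],"angular":[0,0,0],"gripper":-1},{"linear":[0,0,4],"angular":[0,0,0],"gripper":-1},{"linear":[0,0,4],"angular":[0,0,0],"gripper":-1},{"linear":[0,0,2],"angular":[0,0,0],"gripper":-1}]'

```text
time: 23.55
tool_pos: [0.5221, 0.3358, 0.4083]
ee_rot: [2.281, 2.158, 0.01]
wrist_force: [0.2, -0.3, -0.4]
opening: 1.001
gripper_force: 0.0
```

```bash
python3 - <<'E'
from h import *
s=snap('side','end.png')
for n in ('wedge_head','tamper_handle'):
    for r in optics.place_of('side',n)[:2]: print(n,np.round(r['at'],4),round(r['score'],2))
st=readout.state(); print(st['tool_pos'],st['wrist_force'],st['opening'])
E
```

```text
wedge_head [ 0.6024 -0.0278  0.131 ] 0.67
wedge_head [ 0.5349  0.5246 -0.0007] 0.64
tamper_handle [0.3885 0.3222 0.0846] 0.79
[0.52188753 0.3356458  0.4056957 ] [ 0.50306288  0.2717604  -1.19671451] 1.001485319307736
```

View pics/end.png

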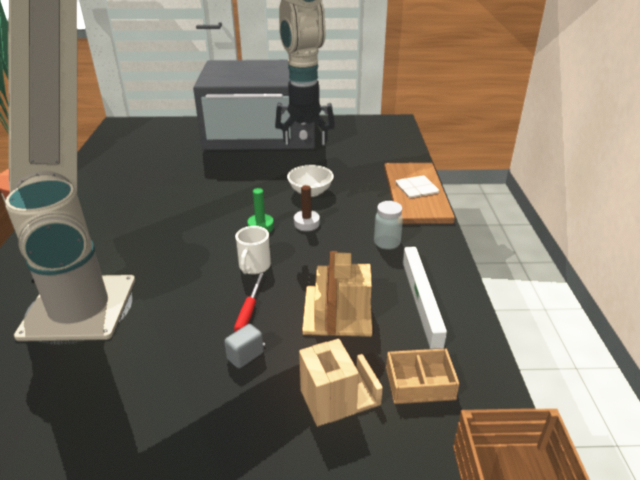

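The final view shows the tamper upright at (306,210), the wedge home at (343,262), and the bystanders unmoved.

```bash
python3 -c "
from bench import manip; print(manip.job_done())"
```

```text
the job is handed in; nothing more can be done
None
```

The job is handed in: the wedge was tapped home in three taps with its head down on the jaws (head centre at about 0.130 m, the home height), and the tamper stands upright and released at its old spot with the bystanders where they were. I did not measure the drawer front's clamping directly; I inferred it from the wedge being home.

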